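# Latch the polisher guard gate

### The job

Swing the yellow guard gate shut and latch it: pinch the red thumb tab and lift the latch bar so that it clears the striker lip, ease the gate in against the sprung buffer until you feel the bar is behind the lip, then lower the bar fully down into the catch and let go. Press gently, never more than 20 N between bar and catch, and leave the things around it where they are.

Things in the scene. Friction and masses are not known exactly. Their poses are not given: they have to be found in the camera images.
- guard: Fixed polisher guard: dark steel tray, two yellow posts, clear panels, green polisher inside. Origin: on the work surface, mid-way across the gateway, in the plane of the shut gate. Own x points into the guard (the way the gate moves as it shuts), own y along the gateway to the hinge post, z up. Posts and catch are under 200 mm tall.
- gate_hinge (a point): Point on the gate's vertical hinge axis, 75 mm above the work surface, at (0, 130) mm in the guard's own x, y.
- gate (a joint): Gate angle, rad: 0 = shut square across the gateway, growing as it swings out (to the guard's -x, clockwise from above). Yellow frame with clear panel, 12 mm thick, reaching 250 mm from the hinge axis, 20 to 130 mm above the work surface. Swings with slight friction, stays where left. Latched, it reads 0 within 0.04, depending on how the striker is set.
- latch (a joint): Tilt of the latch bar, rad: 0 = level, down on its stop; grows to 0.26 as its nose is lifted; it falls back by its own weight, but pinched by the buffer it may hang part-way unless lowered by hand. Its pivot is a horizontal pin square to the gate, in the gate's plane, 100 mm from the hinge axis, 148 mm above the work surface.
- bar: Steel latch bar above the gate's top edge, in the gate's plane, 8 mm thick, 14 mm high, carrying the red thumb tab. Origin at its pivot, mid-height of the bar; it runs 195 mm from there along its own -y, past the gate's free edge (own x square to the gate). It crosses the catch 175 mm from the pivot.
- thumb_tab (a point): Grasp point of the red thumb tab, an upright plate on the bar: 10 mm thick (square to the gate), 30 mm along the bar, rising 50 mm above the bar. Point: 110 mm from the pivot along the bar, 37 mm above the bar's middle, 20 mm below the tab's top; 185 mm above the work surface with the bar down. Pinched square to the gate, the tab turns stiffly between the fingers as the bar tilts.
- catch: Catch on the latch post. Origin: where the bar's middle lies when latched, if the striker is at its mid setting: (0, -145, 148) mm in the guard's axes; same axes. Its steel striker (a U open at the top, 24 mm long in y, carrying lip and buffer) is screwed through slots and may be set up to 9 mm nearer or farther in x; how is not told: feel it. More than 20 N from the bar bends the catch.
- lip_top (a point): Middle of the striker lip's top edge at its mid setting. Lip: 16 mm thick in x, blunt, on the outer (-x) side of the bar's place, its top 13 mm above the catch origin, 20 mm above the underside of the lowered bar; a tilt over 0.12 rad clears it. The latched bar rests against the lip's inner face.
- buffer_top (a point): Middle of the top edge of the blue sprung buffer plate (mid setting), 50 mm above the catch origin, on the inner (+x) side of the bar's place. The bar meets it 1.5 mm before it is clear behind the lip. It gives from 6 N at 1 N per mm and bottoms hard 3 mm after clear: 7.5 N at the bar's nose is just clear, 10.5 N bottomed; at the thumb tab about 1.3 times as much.
- jar: Bystander: white lidded jar, 52 mm across, 55 mm tall. Origin at its underside centre.
- can: Bystander: small blue-banded can, 60 mm across, 62 mm tall. Origin at its underside centre.
- driver_a: Bystander: green-handled screwdriver lying flat.
- wrench: Bystander: steel wrench lying flat.
- compound_bar: Bystander: brick-red bar of polishing compound, 100 x 35 x 30 mm. Origin at its underside centre.
- bangle: Bystander: brass bangle, 68 mm across, 12 mm tall, lying in the guard's tray behind the gate. Origin at its underside centre.
- cup: Bystander: blue ceramic cup, 72 mm across, 80 mm tall. Origin at its underside centre.

How it is judged (in metres and radians):
On the way, in this order (a step that is already met when the one before it is completed fails the run):
1. the latch bar is lifted (tilt above 0.1 rad) while the gate is still open (above 0.05 rad) (value of joint latch above 0.1 rad and value of joint gate above 0.05 rad), for 0.05 s.
2. the gate is brought in behind the striker (below 0.044 rad) with the bar still raised (above 0.09 rad) (value of joint latch above 0.09 rad and value of joint gate below 0.044 rad), for 0.05 s.
At the end, for the whole second after the job is handed in: the gate is shut and at rest (gate angle between -0.06 and 0.044 rad), held by the latch bar lying fully down behind the striker lip (tilt below 0.04 rad), and nothing is touched (value of joint gate between -0.06 and 0.044 rad and value of joint latch below 0.04 rad and velocity of joint gate between -0.05 and 0.05 rad/s).
It fails at once if the bar presses on the catch with more than 20 N (contact force between bar and catch above 20 N).
It fails at once if one of the things around the guard is pushed more than 30 mm out of place (distance of any of jar, can, driver_a, wrench, compound_bar, bangle, cup from where it was at the start of the episode above 0.03 m).
It also fails if it takes over 54 s, if anything falls off the work surface, if the arm or the gripper's body presses on something with over 40 N, if the wrist force passes 120 N, or if a joint passes its speed limit or range.

### The arm

A 6-joint arm with a two-finger parallel gripper is mounted at the origin on the work surface. World frame = base frame: x ahead of the robot, y to its left, z up, the work surface at z = 0. Lengths are in m, angles in degrees, forces in N, time in s.
With the tool pointing down it reaches from about 0.4 to 0.825 m from the base axis. Payload 7 kg.
Tool frame: the origin (TCP) lies midway between the tips of the shut fingers; the grasp point (between the pads) lies 19 mm behind it; z points along the fingers, y is the line along which they close (so a half turn about z gives the same grasp; the last joint's range is limited). The gripper opens to 88 mm and grips with 3 to 60 N. Pads are 19 mm wide; open, the fingers measure 130 mm over their backs; the gripper's body (78 mm by 193 mm) begins 47 mm behind the grasp point.
Start: joints at [-55.342, 20.546, 0.682, 0, -70.136, -16.507], TCP at [0.21, -0.641, 0.227] pointing down, gripper open.
Joint ranges: [-176.03, 176.03], [-82.01, 121.73], [-58.28, 71.71], [-173.87, 95.51], [-174.79, -0.11], [-173.66, 173.66]. Speed limits (degrees/s): [136.94, 136.94, 172.46, 180, 180, 180].

### API

Orientations are given as [roll, pitch, yaw] about the fixed x, y, z axes, in that order (R = Rz(yaw) Ry(pitch) Rx(roll)).
In Python, from plant import telemetry, viewer, workorder gives the robot as it stands. The module is installed in compiled form; this text tells all that it offers.
- The arm moves only by the tool carry_out, never from a script. Its argument "rows" is a list of rows, each a list of 6 numbers: the shift along the tool's x, y, z in m, then the turn, a rotation vector about the tool's x, y, z in rad. In form: [[tx, ty, tz, ax, ay, az], ...]. A call has 1 to 8 rows; each row is the pose to reach, as a shift and turn from the pose commanded when the call began, along the tool's axes at that moment; what a row does not reach only later rows make up. A row lasts 1/8 s, in which the tool goes at most 62.5 mm and 10.7 degrees, less where a joint would pass 70% of its speed; a pose out of reach is approached as far as the arm can. A call with a gripper value outside its range is refused whole. "grip" is the gripper's target within -1 to 1 (fully open at 1, half-way at 0, shut at -1), set as the call begins (left out, the last holds). The fingers move at their own pace and stop on an object; the grip force is fixed at half the most. Time passes only in rows, so rows that repeat a pose let the fingers close. It gives the time, the measured TCP pose, the force, the opening and the grip force at its end, in the units of the state.
- telemetry.get_obs(): the state, without advancing time (a new reading comes with each control period).
- viewer.snapshot(name): name is "scene" or "top"; returns the picture (400x640x3 uint8, red, green, blue); there is no depth.
- viewer.camera_info(name): a dict with "intrinsics" (3x3 intrinsics, pixels), "extrinsics" (4x4, takes a point from camera to world coordinates). Camera axes: x right, y down, z forward; pixel columns grow to the right and rows downward; lengths in m; the calibration is good to about 2 mm. A picture is of the moment at which its call begins. camera_info takes no time and is no camera call.
- workorder.close_job(): hands the job in; it is judged then, once.
The state is a dict: "clock": time; "joint_pos": joint angles; "qvel": joint speeds; "tau": joint torques, N m; "tool_pos": TCP position; "orientation": TCP orientation; "force": force on the tool from outside, world axes, zero at the start; "moment": the same for the moment, N m; "opening": finger opening in m; "gripper_force": force on a finger pad.
Only numpy, scipy, OpenCV 4.12 (cv2) and the standard library are available. Lean on these libraries where they do the work, as an engineer would, in place of code of your own. Each camera call takes 0.05 s, during which the arm holds its last target. There are 200 camera calls.

## Working session

There is one attempt and no reset: what is moved stays moved. The work goes in short steps, Python scripts to look and compute and a tool call to move; the robot and the scene stay as the last step left them, time stands still between calls to the robot, and variables do not carry over. Pictures are saved under pics/ and viewed, at most 10 in all, crops included, and the job is handed in when it is done.

Besides the shell and the picture viewer there is one more tool, called after "Emit:" by a JSON object that holds its "name" and its "arguments". carry_out: Moves the arm, as the interface text tells. Its arguments: {"type":"object","properties":{"rows":{"type":"array"},"grip":{"type":"number"}},"required":["rows"]}

```bash
mkdir -p pics
python3 - <<'E'
from plant import telemetry, viewer
import cv2
for n in ("scene","top"):
    cv2.imwrite(f"pics/{n}0.png",viewer.snapshot(n)[:,:,::-1])
    c=viewer.camera_info(n);print(n,c["intrinsics"],c["extrinsics"])
print(telemetry.get_obs())
E
```

```text
scene [[361.02491923   0.         317.58426118]
 [  0.         361.02491923 203.65718217]
 [  0.           0.           1.        ]] [[-0.3670703   0.52489731 -0.76794674  1.47777577]
 [ 0.93002015  0.19117094 -0.31387289  0.35955751]
 [-0.01794194 -0.82941936 -0.55833825  0.80454099]
 [ 0.          0.          0.          1.        ]]
top [[378.36047435   0.         318.68354687]
 [  0.         378.36047435 199.78586033]
 [  0.           0.           1.        ]] [[-0.01015219 -0.98582189  0.16748774  0.37794223]
 [-0.99985012  0.01235689  0.01212641 -0.02854341]
 [-0.01402411 -0.16733952 -0.98579958  1.22811487]
 [ 0.          0.          0.          1.        ]]
{'clock': 0.1, 'joint_pos': array([-5.53421665e+01,  2.05864771e+01,  6.40424840e-01, -1.72530797e-02,
       -7.01352927e+01, -1.65072777e+01]), 'qvel': array([-1.65582079e-01, -1.31978554e-04,  5.15597099e-02,  1.00411921e-01,
       -7.14320968e-03, -5.24225100e-02]), 'tau': array([-1.21196972e-03, -5.84161341e+01,  2.93750435e+01,  7.01553896e+00,
        1.01589793e-02, -1.07077749e-04]), 'tool_pos': array([ 0.21012157, -0.64101912,  0.22573818]), 'orientation': array([ 1.79917399e+02, -7.56368592e-03, -1.61855313e+02]), 'force': array([ 0.43069858, -0.09291684, -0.96320173]), 'moment': array([ 0.05469848, -0.0143232 ,  0.03585643]), 'gripper_force': 0.0, 'opening': 0.08777205311558245}
```

View pics/scene0.png

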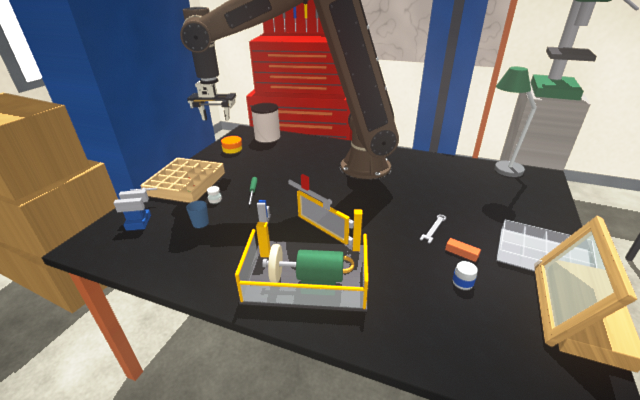

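View pics/top0.png

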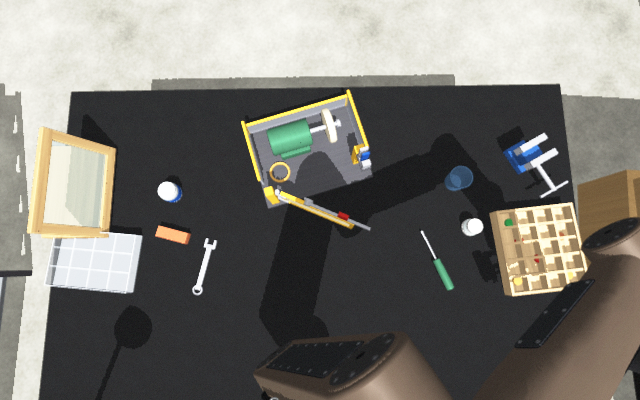

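The guard is in the middle of both views. In the top view the hinge post is near (270,195), the catch with its blue buffer near (362,155), and the red tab near (343,215), so the gate stands open. I'll crop in closer.

Run:
```python
import cv2,numpy as np
t=cv2.imread("pics/top0.png")[85:245,235:385];s=cv2.imread("pics/scene0.png")[165:315,225:385]
a=cv2.resize(t,None,fx=3.5,fy=3.5,interpolation=cv2.INTER_CUBIC);cv2.imwrite("pics/tc.png",a)
a=cv2.resize(s,None,fx=4,fy=4,interpolation=cv2.INTER_CUBIC);cv2.imwrite("pics/sc.png",a)
for n in("top","scene"):
    im=cv2.imread(f"pics/{n}0.png");x0,y0,x1,y1=(235,85,385,245) if n=="top" else (225,165,385,315)
    h=cv2.cvtColor(im,cv2.COLOR_BGR2HSV)
    for c,lo,hi in(("red",(172,120,90),(180,255,255)),("red2",(0,150,90),(6,255,255)),("blue",(105,90,60),(125,255,255)),("yel",(18,150,120),(32,255,255))):
        m=cv2.inRange(h,lo,hi);k=np.zeros_like(m);k[y0:y1,x0:x1]=m[y0:y1,x0:x1]
        N,_,st,ce=cv2.connectedComponentsWithStats(k)
        print(n,c,[(st[i].tolist(),ce[i].round(1).tolist()) for i in range(1,N) if st[i,4]>8])
```

```text
top red []
top red2 [([338, 211, 11, 10, 63], [342.8, 215.5])]
top blue [([360, 151, 11, 10, 72], [365.0, 155.5])]
top yel [([241, 89, 128, 93, 619], [311.2, 131.0]), ([270, 171, 15, 11, 35], [275.3, 177.8]), ([265, 186, 15, 18, 110], [271.9, 196.4]), ([280, 191, 24, 13, 63], [294.7, 198.0]), ([289, 202, 65, 27, 158], [326.2, 216.1])]
scene red []
scene red2 [([301, 174, 8, 16, 111], [304.5, 181.6])]
scene blue [([258, 199, 8, 4, 25], [261.5, 200.8])]
scene yel [([297, 190, 53, 55, 526], [324.7, 216.8]), ([352, 209, 11, 43, 338], [357.0, 229.0]), ([235, 222, 134, 87, 1467], [292.8, 265.4]), ([343, 256, 11, 17, 84], [348.4, 264.7])]
```

View pics/tc.png

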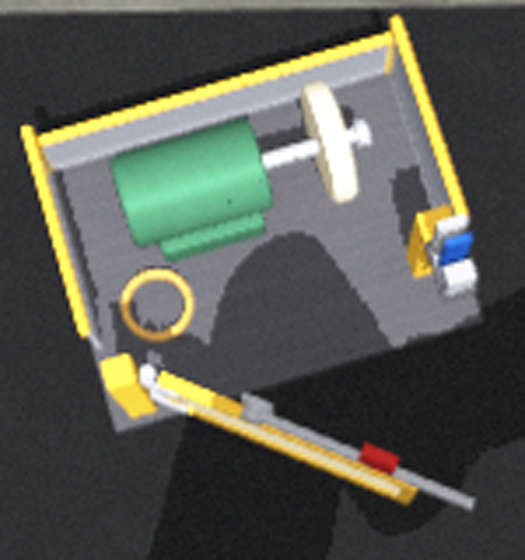

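View pics/sc.png

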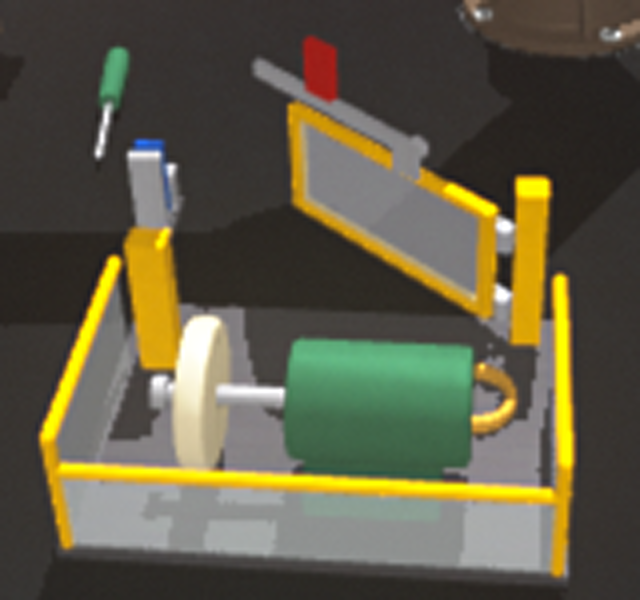

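The crops are clear. In the top crop the bar runs from its lug (257,405) to its nose (472,504) with the tab at (380,458), and the buffer is at (455,248). The scene crop shows the tab standing upright on the bar. Next I'll compute the positions.

```bash
cat > h.py <<'E'
import numpy as np
from plant import telemetry,viewer
def ray(n,u,v):
    c=viewer.camera_info(n);E=np.array(c["extrinsics"])
    return E[:3,3],E[:3,:3]@np.linalg.solve(np.array(c["intrinsics"]),[u,v,1])
def onz(n,u,v,z):
    o,d=ray(n,u,v);return o+d*(z-o[2])/d[2]
def tri(a,b):
    o,d=ray("top",*a);p,e=ray("scene",*b)
    s=np.linalg.lstsq(np.c_[d,-e],p-o,rcond=None)[0];x,y=o+d*s[0],p+e*s[1];return (x+y)/2,np.linalg.norm(x-y)
E
python3 - <<'E'
from h import *
np.set_printoptions(precision=4,suppress=True)
T=lambda x,y:(235+(x+.5)/3.5-.5,85+(y+.5)/3.5-.5)
S=lambda x,y:(225+(x+.5)/4-.5,165+(y+.5)/4-.5)
ang=lambda a,b:np.degrees(np.arctan2(*(b-a)[[1,0]]))
print("tab cen",tri((342.8,215.5),(304.5,181.6)))
print("tab z.2",onz("top",342.8,215.5,.198))
n=onz("top",*T(471,504),.155);m=onz("top",*T(290,418),.155);print("nose",n,"bar dir",ang(m,n))
print("nose tri",tri(T(471,504),S(258,66)))
for z in(.09,):
  for a,b in(((397,20),(463,213)),((28,130),(83,333)),((28,130),(397,20))):
    A,B=onz("top",*T(*a),z),onz("top",*T(*b),z);print(A,B,ang(A,B))
print("buf",onz("top",*T(457,246),.19),"tri",tri(T(457,240),S(148,143)))
print("bufscene",onz("scene",*S(148,143),.198))
print("hpost",tri(T(118,368),S(532,183)))
print("hinge pin top",onz("top",*T(149,374),.13),onz("scene",*S(506,232),.13))
E
```

```text
tab cen (array([ 0.5105, -0.0823,  0.1812]), np.float64(0.0002364910024055208))
tab z.2 [ 0.5085 -0.0815  0.198 ]
nose [ 0.4755 -0.1578  0.155 ] bar dir -116.36405163108195
nose tri (array([ 0.476 , -0.1585,  0.1489]), np.float64(1.6084580388968636e-05))
[ 0.9259 -0.1124  0.09  ] [ 0.7413 -0.1669  0.09  ] -163.53460858112766
[0.8252 0.2241 0.09  ] [0.6362 0.171  0.09  ] -164.31290575424103
[0.8252 0.2241 0.09  ] [ 0.9259 -0.1124  0.09  ] -73.34589723740527
buf [ 0.6817 -0.149   0.19  ] tri (array([ 0.6848, -0.1489,  0.1975]), np.float64(0.0014240554415652846))
bufscene [ 0.6855 -0.1493  0.198 ]
hpost (array([0.5895, 0.129 , 0.1643]), np.float64(0.0005124590220835948))
hinge pin top [0.5909 0.1075 0.13  ] [0.6123 0.1166 0.13  ]
```

Emit:
{"name": "carry_out", "arguments": {"rows": [[-0.03,0.028,-0.012,0,0,0],[-0.07,0.066,-0.024,0,0,0],[-0.11,0.104,-0.024,0,0,0],[-0.15,0.142,-0.024,0,0,0],[-0.19,0.18,-0.024,0,0,0],[-0.23,0.218,-0.024,0,0,0],[-0.27,0.256,-0.024,0,0,0],[-0.31,0.294,-0.024,0,0,0]], "grip": 0.2}}

```text
clock: 1.1
tool_pos: [0.4136, -0.2637, 0.2505]
orientation: [180.0, 0.0, -161.9]
force: [0.7, 0.1, -0.0]
opening: 0.0526
gripper_force: 0.0
```

Emit:
{"name": "carry_out", "arguments": {"rows": [[-0.035,0.033,0,0,0,-0.13],[-0.07,0.066,0,0,0,-0.26],[-0.105,0.099,0,0,0,-0.4],[-0.135,0.128,0,0,0,-0.53],[-0.151,0.143,0,0,0,-0.66],[-0.151,0.143,0,0,0,-0.792],[-0.151,0.143,0,0,0,-0.792]]}}

```text
clock: 1.98
tool_pos: [0.512, -0.0822, 0.2502]
orientation: [180.0, -0.0, -116.5]
force: [-0.6, 0.5, -0.5]
opening: 0.0524
gripper_force: 0.0
```

Run:
```python
from h import *
import cv2
o=telemetry.get_obs();print({k:np.round(o[k],3) for k in("clock","joint_pos","tool_pos","orientation","force","opening")})
a=viewer.snapshot("top")[150:270,270:410,::-1];b=viewer.snapshot("scene")[110:260,230:390,::-1]
cv2.imwrite("pics/c1.png",np.hstack([cv2.resize(a,(400,343)),cv2.resize(b,(400,343))]))
```

```text
{'clock': np.float64(1.975), 'joint_pos': array([ 1.2579e+01,  4.8460e+00, -1.6664e+01, -8.0000e-03, -6.8536e+01,
       -3.9061e+01]), 'tool_pos': array([ 0.512, -0.082,  0.25 ]), 'orientation': array([ 1.79960e+02, -2.40000e-02, -1.16484e+02]), 'force': array([-0.627,  0.464, -0.519]), 'opening': np.float64(0.052)}
```

View pics/c1.png

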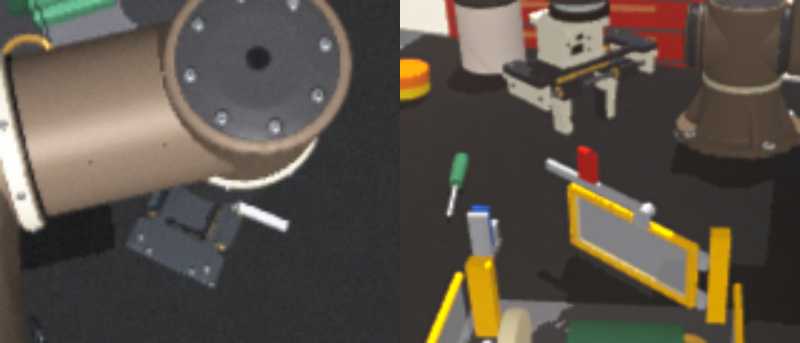

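The scene view shows the gripper straddling the tab line above it, square to the gate. The top view is blocked by the arm. I'll descend and pinch.

Emit:
{"name": "carry_out", "arguments": {"rows": [[0,0,0.02,0,0,0],[0,0,0.045,0,0,0],[0,0,0.065,0,0,0],[0,0,0.078,0,0,0],[0,0,0.084,0,0,0],[0,0,0.084,0,0,0]]}}

```text
clock: 2.82
tool_pos: [0.5122, -0.0827, 0.1666]
orientation: [180.0, -0.0, -116.5]
force: [0.0, -0.7, -0.1]
opening: 0.0519
gripper_force: 0.0
```

Emit:
{"name": "carry_out", "arguments": {"rows": [[0,0,0,0,0,0],[0,0,0,0,0,0],[0,0,0,0,0,0],[0,0,0,0,0,0],[0,0,0,0,0,0],[0,0,0,0,0,0]], "grip": -1}}

```text
clock: 3.58
tool_pos: [0.512, -0.0824, 0.1666]
orientation: [180.0, -0.0, -116.4]
force: [-1.5, 0.3, 0.9]
opening: 0.0104
gripper_force: 29.9
```

Emit:
{"name": "carry_out", "arguments": {"rows": [[-0.001,0,-0.0055,0,0.05,0],[-0.0023,0,-0.011,0,0.1,0],[-0.0039,0,-0.0162,0,0.15,0],[-0.0058,0,-0.0215,0,0.2,0],[-0.0058,0,-0.0215,0,0.2,0]]}}

```text
clock: 4.2
tool_pos: [0.5143, -0.0772, 0.1876]
orientation: [179.9, -11.6, -116.4]
force: [-3.7, -1.0, -1.1]
opening: 0.011
gripper_force: 30.0
```

Run:
```python
from h import *
import cv2
o=telemetry.get_obs();print({k:np.round(o[k],3) for k in("clock","joint_pos","tool_pos","orientation","force","opening","moment")})
b=viewer.snapshot("scene")[130:260,230:390,::-1]
cv2.imwrite("pics/c2.png",cv2.resize(b,None,fx=4,fy=4))
```

```text
{'clock': np.float64(4.2), 'joint_pos': array([ 19.217,  10.744, -22.838,   8.838, -65.051, -49.928]), 'tool_pos': array([ 0.514, -0.077,  0.188]), 'orientation': array([ 179.92 ,  -11.564, -116.363]), 'force': array([-3.736, -1.035, -1.097]), 'opening': np.float64(0.011), 'moment': array([-0.047,  0.489,  0.394])}
```

View pics/c2.png

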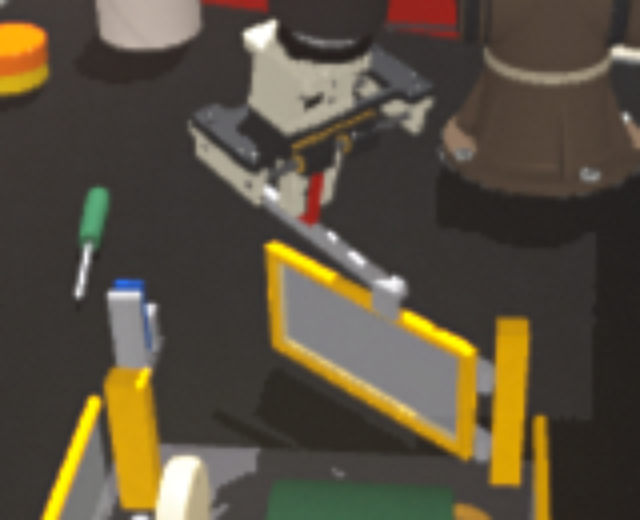

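```bash
cat >> h.py <<'E'
from scipy.spatial.transform import Rotation as Ro
H=np.array([.605,.1055,0])
def swing(degs,H=H):
    o=telemetry.get_obs();p=np.array(o["tool_pos"]);R=Ro.from_euler("xyz",o["orientation"],degrees=True)
    for d in degs:
        W=Ro.from_euler("z",d,degrees=True);print(np.r_[R.inv().apply(W.apply(p-H)+H-p),R.inv().apply([0,0,np.radians(d)])].round(4).tolist())
E
python3 -c "
from h import *
swing([2,6,11,16,21,26,31,34])"
```

```text
[-0.0001, -0.0071, -0.0, 0.0069, 0.0, -0.0342]
[-0.0011, -0.0213, -0.0002, 0.0208, 0.0001, -0.1026]
[-0.0037, -0.0389, -0.0008, 0.0382, 0.0002, -0.1881]
[-0.0077, -0.0562, -0.0016, 0.0556, 0.0003, -0.2737]
[-0.0133, -0.0731, -0.0028, 0.0729, 0.0005, -0.3592]
[-0.0202, -0.0895, -0.0042, 0.0903, 0.0006, -0.4447]
[-0.0285, -0.1051, -0.0059, 0.1076, 0.0007, -0.5302]
[-0.0342, -0.1141, -0.0071, 0.1181, 0.0007, -0.5815]
```

Emit:
{"name": "carry_out", "arguments": {"rows": [[-0.0001,-0.0071,0,0.007,0,-0.034],[-0.0011,-0.0213,-0.0002,0.021,0,-0.103],[-0.0037,-0.0389,-0.0008,0.038,0,-0.188],[-0.0077,-0.0562,-0.0016,0.056,0,-0.274]]}}

```text
clock: 4.75
tool_pos: [0.5697, -0.093, 0.1864]
orientation: [-179.9, -11.1, -100.3]
force: [-1.5, 18.8, -10.1]
opening: 0.0106
gripper_force: 30.1
```

```bash
python3 -c "
from h import *
o=telemetry.get_obs();print(o['force'],o['tool_pos'],o['orientation'],o['opening'],o['moment'])
swing([3,8,13,17,18])"
```

```text
[ -1.48696719  18.81435382 -10.05658169] [ 0.56971032 -0.09296338  0.18641722] [-179.92334573  -11.10558844 -100.26994219] 0.010553777625498407 [ 8.17210446 -0.01673624  0.27436979]
[-0.0003, -0.0105, -0.0, 0.0101, -0.0001, -0.0514]
[-0.002, -0.028, -0.0004, 0.0269, -0.0002, -0.137]
[-0.0052, -0.0453, -0.001, 0.0437, -0.0003, -0.2226]
[-0.0088, -0.0589, -0.0017, 0.0572, -0.0004, -0.2911]
[-0.0099, -0.0623, -0.0019, 0.0605, -0.0004, -0.3083]
```

Emit:
{"name": "carry_out", "arguments": {"rows": [[-0.001,0,-0.0002,0,0,0],[-0.001,0,-0.0002,0,0,0]]}}

```text
clock: 5.0
tool_pos: [0.5695, -0.0926, 0.1868]
orientation: [-179.9, -11.2, -100.4]
force: [-2.3, 10.0, -6.8]
opening: 0.0105
gripper_force: 30.1
```

```bash
python3 -c "
from h import *
swing([2,4,6,8,10,12],np.array([.5985,.108,0]))"
```

```text
[-0.0004, -0.0071, -0.0001, 0.0068, -0.0, -0.0342]
[-0.001, -0.0141, -0.0002, 0.0136, -0.0001, -0.0685]
[-0.0019, -0.0211, -0.0003, 0.0203, -0.0001, -0.1027]
[-0.003, -0.0281, -0.0006, 0.0271, -0.0002, -0.137]
[-0.0043, -0.035, -0.0008, 0.0339, -0.0002, -0.1712]
[-0.0059, -0.0419, -0.0011, 0.0407, -0.0002, -0.2054]
```

Adding about 1 mm toward the hinge.

Emit:
{"name": "carry_out", "arguments": {"rows": [[-0.0014,-0.007,-0.0003,0.007,0,-0.034],[-0.002,-0.014,-0.0004,0.014,0,-0.068],[-0.0029,-0.021,-0.0005,0.02,0,-0.103],[-0.004,-0.028,-0.0008,0.027,0,-0.137],[-0.004,-0.028,-0.0008,0.027,0,-0.137]]}}

```text
clock: 5.62
tool_pos: [0.5974, -0.094, 0.1867]
orientation: [-180.0, -11.2, -92.4]
force: [-2.4, 7.9, -5.3]
opening: 0.0107
gripper_force: 30.1
```

Run:
```python
from h import *
import cv2
o=telemetry.get_obs();print({k:np.round(o[k],4) for k in("clock","tool_pos","orientation","force","opening","moment")})
b=viewer.snapshot("scene")[130:260,230:390,::-1];a=viewer.snapshot("top")[130:260,270:400,::-1]
cv2.imwrite("pics/c3.png",np.hstack([cv2.resize(b,(480,390)),cv2.resize(a,(320,390))]))
swing([1,2,3,4,5,6],np.array([.5985,.108,0]))
```

```text
{'clock': np.float64(5.625), 'tool_pos': array([ 0.5974, -0.094 ,  0.1867]), 'orientation': array([-179.9942,  -11.2484,  -92.3836]), 'force': array([-2.379 ,  7.9187, -5.3341]), 'opening': np.float64(0.0107), 'moment': array([4.3273, 0.5629, 0.4032])}
[-0.0002, -0.0035, -0.0, 0.0034, -0.0, -0.0171]
[-0.0004, -0.007, -0.0001, 0.0068, -0.0, -0.0342]
[-0.0006, -0.0106, -0.0001, 0.0102, -0.0, -0.0514]
[-0.001, -0.0141, -0.0002, 0.0136, -0.0, -0.0685]
[-0.0014, -0.0176, -0.0003, 0.017, -0.0, -0.0856]
[-0.0018, -0.0211, -0.0004, 0.0204, -0.0, -0.1027]
```

View pics/c3.png

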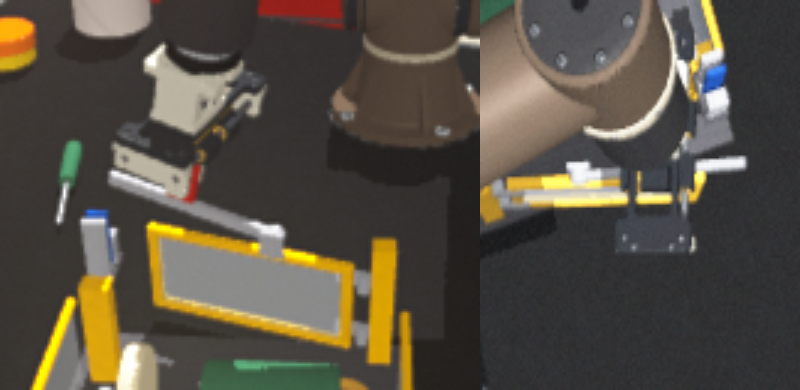

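The bar is raised and heading for the catch, with its nose at top pixel (377.7,184.3). I'll check its angle.

Run:
```python
from h import *
n=onz("top",377.7,184.3,.19);p=onz("top",309.8,186.7,.158)
print(n,p,np.degrees(np.arctan2(n[1]-p[1],n[0]-p[0])),n+[0,.29,0])
c=onz("top",270+(713-480)/2.46,130+75/3,.19);print(c)
o=telemetry.get_obs();t=o["tool_pos"];print(np.degrees(np.arctan2(n[1]-t[1],n[0]-t[0])))
```

```text
[ 0.59617254 -0.18126068  0.19      ] [0.59839331 0.00987805 0.158     ] -90.66566744417028 [0.59617254 0.10873932 0.19      ]
[ 0.6814738 -0.1475986  0.19     ]
-90.67312281647241
```

Run:
```python
from h import *
swing([2,4,6,8,10,12],np.array([.5993,.109,0]))
```

```text
[-0.0003, -0.0071, -0.0001, 0.0068, -0.0, -0.0342]
[-0.0009, -0.0141, -0.0002, 0.0136, -0.0, -0.0685]
[-0.0018, -0.0212, -0.0003, 0.0204, -0.0, -0.1027]
[-0.0028, -0.0282, -0.0006, 0.0272, -0.0, -0.1369]
[-0.0041, -0.0351, -0.0008, 0.034, -0.0, -0.1712]
[-0.0057, -0.042, -0.0011, 0.0408, -0.0, -0.2054]
```

Emit:
{"name": "carry_out", "arguments": {"rows": [[-0.0011,-0.0071,-0.0003,0.007,0,-0.034],[-0.0017,-0.0141,-0.0004,0.014,0,-0.068],[-0.0026,-0.0212,-0.0005,0.02,0,-0.103],[-0.0036,-0.0282,-0.0008,0.027,0,-0.137],[-0.0049,-0.0351,-0.001,0.034,0,-0.171],[-0.0065,-0.042,-0.0013,0.041,0,-0.205],[-0.0065,-0.042,-0.0013,0.041,0,-0.205]]}}

```text
clock: 6.6
tool_pos: [0.639, -0.0892, 0.1864]
orientation: [179.9, -11.2, -80.4]
force: [-5.3, 8.6, -4.7]
opening: 0.0108
gripper_force: 30.1
```

Run:
```python
from h import *
import cv2
o=telemetry.get_obs();print({k:np.round(o[k],4) for k in("clock","tool_pos","orientation","force","opening","moment")})
b=viewer.snapshot("scene")[150:250,220:360,::-1];a=viewer.snapshot("top")[120:220,330:400,::-1]
cv2.imwrite("pics/c4.png",np.hstack([cv2.resize(b,None,fx=3.5,fy=3.5),cv2.resize(a,None,fx=3.5,fy=3.5)]))
swing([.5,1,1.5,2,2.5,3,3.5,4,5],np.array([.5993,.109,0]))
```

```text
{'clock': np.float64(6.6), 'tool_pos': array([ 0.639 , -0.0892,  0.1864]), 'orientation': array([179.9358, -11.2485, -80.4058]), 'force': array([-5.255,  8.594, -4.659]), 'opening': np.float64(0.0108), 'moment': array([4.5461, 1.4936, 0.3674])}
[-0.0001, -0.0018, -0.0, 0.0017, 0.0, -0.0086]
[-0.0001, -0.0035, -0.0, 0.0034, 0.0, -0.0171]
[-0.0002, -0.0053, -0.0001, 0.0051, 0.0, -0.0257]
[-0.0003, -0.007, -0.0001, 0.0068, 0.0, -0.0342]
[-0.0004, -0.0088, -0.0001, 0.0085, 0.0, -0.0428]
[-0.0006, -0.0106, -0.0001, 0.0102, 0.0001, -0.0514]
[-0.0007, -0.0123, -0.0002, 0.0119, 0.0001, -0.0599]
[-0.0009, -0.0141, -0.0002, 0.0136, 0.0001, -0.0685]
[-0.0013, -0.0176, -0.0003, 0.017, 0.0001, -0.0856]
```

View pics/c4.png

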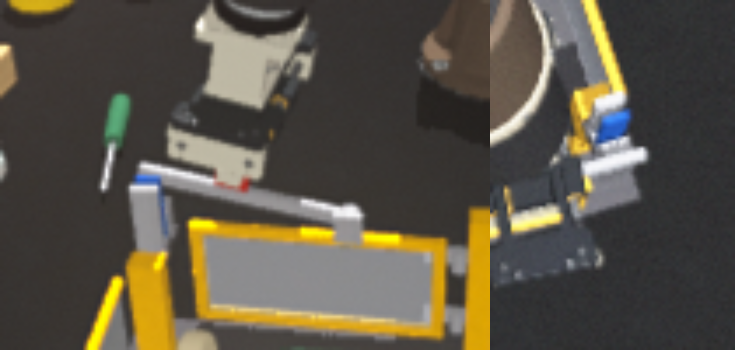

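Emit:
{"name": "carry_out", "arguments": {"rows": [[-0.001,-0.0018,-0.0002,0.002,0,-0.009],[-0.001,-0.0035,-0.0002,0.003,0,-0.017],[-0.0011,-0.0053,-0.0002,0.005,0,-0.026],[-0.0012,-0.007,-0.0003,0.007,0,-0.034],[-0.0012,-0.007,-0.0003,0.007,0,-0.034]]}}

```text
clock: 7.32
tool_pos: [0.6453, -0.0874, 0.1867]
orientation: [179.9, -11.3, -78.5]
force: [-4.0, 5.9, -3.1]
opening: 0.011
gripper_force: 30.0
```

```bash
cat >> h.py <<'E'
def stat(H=np.array([.5993,.109,0])):
    o=telemetry.get_obs();v=(o["tool_pos"]-H)[:2];r=np.linalg.norm(v);u=v/r;n=np.array([-u[1],u[0]]);f=np.array(o["force"])
    print("t",o["clock"],"dir",np.degrees(np.arctan2(u[1],u[0])),"r",r,"Fn",f[:2]@n,"Fr",f[:2]@u,"Fz",f[2],"ori",o["orientation"],"pos",o["tool_pos"])
E
python3 - <<'E'
from h import *
stat()
swing([.25,.5,.75,1],np.array([.5993,.109,0]))
E
```

```text
t 7.325 dir -76.81811537049528 r 0.20173397617310979 Fn -2.5535288183312814 Fr -6.63100030967453 Fz -3.1398986265967315 ori [179.92356208 -11.28332226 -78.4504556 ] pos [ 0.64530403 -0.0874185   0.18667696]
[-0.0, -0.0009, -0.0, 0.0009, 0.0, -0.0043]
[-0.0001, -0.0018, -0.0, 0.0017, 0.0, -0.0086]
[-0.0001, -0.0026, -0.0, 0.0026, 0.0, -0.0128]
[-0.0001, -0.0035, -0.0, 0.0034, 0.0, -0.0171]
```

Emit:
{"name": "carry_out", "arguments": {"rows": [[-0.0004,-0.0009,-0.0001,0.001,0,-0.004],[-0.0004,-0.0018,-0.0001,0.0017,0,-0.0086],[-0.0004,-0.0026,-0.0001,0.0026,0,-0.0128],[-0.0004,-0.0035,-0.0001,0.0034,0,-0.0171]]}}

```text
clock: 7.82
tool_pos: [0.6484, -0.0866, 0.1867]
orientation: [179.9, -11.3, -77.5]
force: [-4.2, 6.0, -4.2]
opening: 0.0109
gripper_force: 30.0
```

```bash
python3 -c "
from h import *
stat()"
```

```text
t 7.825 dir -75.89425695776656 r 0.201632502360196 Fn -2.5853555584006025 Fr -6.813879998698772 Fz -4.212589975851332 ori [179.89723559 -11.29298745 -77.45623014] pos [ 0.64844031 -0.0865528   0.18669613]
```

Emit:
{"name": "carry_out", "arguments": {"rows": [[-0.0001,-0.0007,0,0.0007,0,-0.0035],[-0.0001,-0.0014,0,0.0014,0,-0.007],[-0.0002,-0.0021,0,0.0021,0,-0.0105],[-0.0002,-0.0021,0,0.0021,0,-0.0105]]}}

```text
clock: 8.32
tool_pos: [0.6505, -0.0859, 0.1867]
orientation: [179.9, -11.3, -76.8]
force: [-4.7, 4.3, -3.4]
opening: 0.0104
gripper_force: 30.0
```

```bash
python3 -c "
from h import *
stat()"
```

```text
t 8.325 dir -75.27502581674732 r 0.20156602869926468 Fn -3.452316938199104 Fr -5.387640311632437 Fz -3.3953324839682844 ori [179.90565223 -11.2995145  -76.84444718] pos [ 0.65053396 -0.08594601  0.18672587]
```

Emit:
{"name": "carry_out", "arguments": {"rows": [[-0.0001,-0.0007,0,0.0007,0,-0.0035],[-0.0001,-0.0014,0,0.0014,0,-0.007],[-0.0001,-0.0014,0,0.0014,0,-0.007]]}}

```text
clock: 8.7
tool_pos: [0.6519, -0.0855, 0.1867]
orientation: [179.9, -11.3, -76.4]
force: [-4.2, 5.3, -4.4]
opening: 0.0105
gripper_force: 30.0
```

```bash
python3 -c "
from h import *
stat()"
```

```text
t 8.7 dir -74.87642665160182 r 0.20151524708925736 Fn -2.6681301601035776 Fr -6.244465505167908 Fz -4.41872079258836 ori [179.9080409  -11.29783366 -76.4386082 ] pos [ 0.65187567 -0.08553584  0.1867307 ]
```

Emit:
{"name": "carry_out", "arguments": {"rows": [[-0.0001,-0.0007,0,0.0007,0,-0.0035],[-0.0001,-0.0014,0,0.0014,0,-0.007],[-0.0001,-0.0014,0,0.0014,0,-0.007]]}}

```text
clock: 9.07
tool_pos: [0.6532, -0.0852, 0.1867]
orientation: [179.9, -11.3, -76.0]
force: [-4.6, 5.9, -4.0]
opening: 0.0102
gripper_force: 30.0
```

```bash
python3 -c "
from h import *
stat()"
```

```text
t 9.075 dir -74.48976174890866 r 0.20151415242328882 Fn -2.8808024622245894 Fr -6.928900828039904 Fz -4.018582410449212 ori [179.90352969 -11.30015321 -76.02949378] pos [ 0.65318701 -0.08517555  0.18671273]
```

Emit:
{"name": "carry_out", "arguments": {"rows": [[-0.0001,-0.0007,0,0.0007,0,-0.0035],[-0.0001,-0.0014,0,0.0014,0,-0.007],[-0.0001,-0.0014,0,0.0014,0,-0.007]]}}

```text
clock: 9.45
tool_pos: [0.6545, -0.0847, 0.1867]
orientation: [179.9, -11.3, -75.6]
force: [-4.3, 5.0, -4.0]
opening: 0.0106
gripper_force: 29.9
```

```bash
python3 -c "
from h import *
stat()"
```

```text
t 9.45 dir -74.08646439651419 r 0.20145328410283753 Fn -2.792643016753926 Fr -6.006148035758325 Fz -3.988925300095483 ori [179.90430374 -11.30053717 -75.62010627] pos [ 0.65453575 -0.0847329   0.18670105]
```

Emit:
{"name": "carry_out", "arguments": {"rows": [[-0.0001,-0.0007,0,0.0007,0,-0.0035],[-0.0001,-0.0014,0,0.0014,0,-0.007],[-0.0001,-0.0014,0,0.0014,0,-0.007]]}}

```text
clock: 9.82
tool_pos: [0.6559, -0.0843, 0.1867]
orientation: [179.9, -11.3, -75.2]
force: [-3.8, 4.5, -3.6]
opening: 0.0101
gripper_force: 29.9
```

```bash
python3 -c "
from h import *
stat()"
```

```text
t 9.825 dir -73.69190745589151 r 0.20144069298237907 Fn -2.4070431443815563 Fr -5.405109855379997 Fz -3.563190009858185 ori [179.90318345 -11.30257876 -75.21104326] pos [ 0.655865   -0.08433586  0.18669447]
```

Emit:
{"name": "carry_out", "arguments": {"rows": [[-0.0001,-0.0006,0,0.0006,0,-0.003],[-0.0001,-0.0011,0,0.0011,0,-0.0055],[-0.0001,-0.0011,0,0.0011,0,-0.0055]]}}

```text
clock: 10.2
tool_pos: [0.6561, -0.0843, 0.1866]
orientation: [179.8, -11.3, -74.9]
force: [-7.4, 3.6, -1.9]
opening: 0.0105
gripper_force: 29.9
```

```bash
python3 -c "
from h import *
stat()"
```

```text
t 10.2 dir -73.62134725345045 r 0.2014415469045671 Fn -6.119704516663181 Fr -5.536455459456994 Fz -1.866287709494615 ori [179.81548919 -11.30482768 -74.90142319] pos [ 0.6561033  -0.08426687  0.18661001]
```

Emit:
{"name": "carry_out", "arguments": {"rows": [[-0.0001,-0.0006,0,0.0006,0,-0.003],[-0.0001,-0.0012,0,0.0012,0,-0.006],[-0.0001,-0.0012,0,0.0012,0,-0.006]]}}

```text
clock: 10.58
tool_pos: [0.6562, -0.0843, 0.1865]
orientation: [179.7, -11.3, -74.6]
force: [-11.1, 3.3, -0.9]
opening: 0.0107
gripper_force: 29.9
```

```bash
python3 -c "
from h import *
stat()"
```

```text
t 10.575 dir -73.5922101009307 r 0.20149842450070432 Fn -9.656850198894587 Fr -6.328678343625906 Fz -0.9202093858901471 ori [179.70496644 -11.30597008 -74.56479718] pos [ 0.65621764 -0.08429252  0.18648948]
```

Emit:
{"name": "carry_out", "arguments": {"rows": [[-0.0001,-0.0006,0,0.0006,0,-0.003],[-0.0001,-0.0012,0,0.0012,0,-0.006],[-0.0001,-0.0012,0,0.0012,0,-0.006]]}}

```text
clock: 10.95
tool_pos: [0.6566, -0.0842, 0.1864]
orientation: [179.6, -11.3, -74.2]
force: [-13.2, 3.2, 1.8]
opening: 0.0102
gripper_force: 29.9
```

```bash
python3 -c "
from h import *
stat()"
```

```text
t 10.95 dir -73.4762162157639 r 0.2015214286966549 Fn -11.758131198444824 Fr -6.874703125092132 Fz 1.7859536208312434 ori [179.62824891 -11.30650036 -74.22664678] pos [ 0.65661538 -0.08419895  0.18642255]
```

Emit:
{"name": "carry_out", "arguments": {"rows": [[0,-0.0006,0,0,0,0],[0,-0.0012,0,0,0,0],[0,-0.0012,0,0,0,0]]}}

```text
clock: 11.32
tool_pos: [0.6573, -0.084, 0.1864]
orientation: [179.6, -11.3, -74.2]
force: [-15.2, 3.6, 3.6]
opening: 0.0106
gripper_force: 30.0
```

```bash
python3 -c "
from h import *
stat()"
```

```text
t 11.325 dir -73.2678075868711 r 0.20155536514519315 Fn -13.561397378874403 Fr -7.824657558777354 Fz 3.5745075963210624 ori [179.5817976  -11.30338863 -74.23283757] pos [ 0.65732752 -0.08402169  0.18639666]
```

Emit:
{"name": "carry_out", "arguments": {"rows": [[0,-0.0006,0,0,0,0],[0,-0.0011,0,0,0,0],[0,-0.0011,0,0,0,0]]}}

```text
clock: 11.7
tool_pos: [0.6579, -0.0839, 0.1863]
orientation: [179.5, -11.3, -74.2]
force: [-15.8, 3.9, 1.4]
opening: 0.0106
gripper_force: 30.1
```

```bash
python3 -c "
from h import *
stat()"
```

```text
t 11.7 dir -73.09068923472032 r 0.2015945099870883 Fn -13.967252365900112 Fr -8.324043635509065 Fz 1.4045017165786697 ori [179.53557967 -11.30191327 -74.23505784] pos [ 0.65793531 -0.08387884  0.18634489]
```

Emit:
{"name": "carry_out", "arguments": {"rows": [[0.0004,0,0.0028,0,-0.025,0],[0.0008,0,0.0055,0,-0.05,0],[0.001,0,0.0083,0,-0.075,0],[0.001,0,0.0083,0,-0.075,0]]}}

```text
clock: 12.2
tool_pos: [0.6587, -0.0864, 0.1782]
orientation: [179.5, -6.9, -74.3]
force: [-14.7, 2.5, 1.8]
opening: 0.0106
gripper_force: 30.0
```

```bash
python3 -c "
from h import *
stat()"
```

```text
t 12.2 dir -73.08656726188181 r 0.20418830617434608 Fn -13.390390138964504 Fr -6.643021220336288 Fz 1.780126242307117 ori [179.54113336  -6.94239215 -74.28567272] pos [ 0.65870379 -0.08635622  0.17824878]
```

Emit:
{"name": "carry_out", "arguments": {"rows": [[0.0002,0,0.0014,0,-0.0125,0],[0.0004,0,0.0028,0,-0.025,0],[0.0006,0,0.0042,0,-0.0375,0],[0.0006,0,0.0042,0,-0.0375,0]]}}

```text
clock: 12.7
tool_pos: [0.659, -0.0873, 0.1745]
orientation: [179.5, -4.8, -74.3]
force: [-15.0, 3.8, 2.8]
opening: 0.0102
gripper_force: 29.9
```

```bash
python3 -c "
from h import *
stat()"
```

```text
t 12.7 dir -73.07361545842038 r 0.20516789660362456 Fn -13.199862943778989 Fr -7.978769352983084 Fz 2.817473899388404 ori [179.54913074  -4.81203327 -74.26888557] pos [ 0.65903315 -0.08727994  0.17445165]
```

Emit:
{"name": "carry_out", "arguments": {"rows": [[0.0003,0,0.0022,0,-0.02,0],[0.0006,0,0.0044,0,-0.04,0],[0.0007,0,0.006,0,-0.055,0],[0.0008,0,0.0078,0,-0.07,0],[0.0008,0,0.0086,0,-0.08,0],[0.0008,0,0.0086,0,-0.08,0]]}}

```text
clock: 13.45
tool_pos: [0.6597, -0.0886, 0.1666]
orientation: [179.6, -0.2, -74.3]
force: [-15.4, 3.8, 5.1]
opening: 0.0104
gripper_force: 29.7
```

```bash
python3 -c "
from h import *
stat()"
```

```text
t 13.45 dir -72.99231975129248 r 0.2066137516301547 Fn -13.6265766277542 Fr -8.091493944210221 Fz 5.14978655145389 ori [179.5873397   -0.2377176  -74.25802829] pos [ 0.6597345  -0.08857761  0.16661754]
```

Emit:
{"name": "carry_out", "arguments": {"rows": [[0,0,0.0006,0,-0.005,0],[0,0,0.0012,0,-0.005,0],[0,0.0008,0.0012,0,-0.005,0],[0,0.0016,0.0012,0,-0.005,0],[0,0.0024,0.0012,0,-0.005,0],[0,0.0032,0.0012,0,-0.005,0],[0,0.0032,0.0012,0,-0.005,0]]}}

```text
clock: 14.32
tool_pos: [0.6592, -0.0887, 0.1666]
orientation: [179.9, -0.0, -74.2]
force: [-8.5, 6.1, 5.4]
opening: 0.0101
gripper_force: 29.5
```

Run:
```python
from h import *
import cv2
stat()
b=viewer.snapshot("scene")[150:250,220:360,::-1];a=viewer.snapshot("top")[120:220,330:400,::-1]
cv2.imwrite("pics/c5.png",np.hstack([cv2.resize(b,None,fx=3.5,fy=3.5),cv2.resize(a,None,fx=3.5,fy=3.5)]))
```

```text
t 14.325 dir -73.13857670701103 r 0.20656770419042858 Fn -6.409252527235521 Fr -8.298658468580525 Fz 5.420345710745499 ori [ 1.79890896e+02 -2.73020327e-02 -7.41929531e+01] pos [ 0.6592166  -0.08868717  0.16656841]
```

View pics/c5.png

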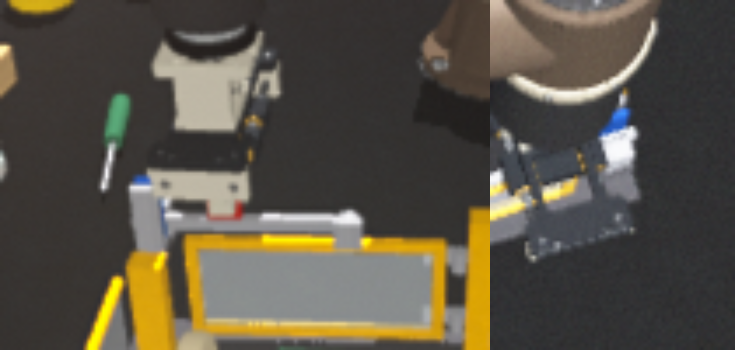

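The bar lies level in the catch. Easing back 3.2 mm moved the tool only 0.5 mm, so the lip is holding it. I'll release.

Emit:
{"name": "carry_out", "arguments": {"rows": [[0,0,0,0,0,0],[0,0,0,0,0,0],[0,0,0,0,0,0],[0,0,0,0,0,0],[0,0,0,0,0,0]], "grip": 0}}

```text
clock: 15.05
tool_pos: [0.6606, -0.089, 0.1662]
orientation: [179.9, -0.1, -74.2]
force: [0.3, 0.3, -0.7]
opening: 0.0437
gripper_force: 0.0
```

Emit:
{"name": "carry_out", "arguments": {"rows": [[0,0,-0.01,0,0,0],[0,0,-0.03,0,0,0],[0,0,-0.06,0,0,0],[0,0,-0.09,0,0,0],[0,0,-0.11,0,0,0],[0,0,-0.12,0,0,0],[0,0,-0.12,0,0,0]]}}

```text
clock: 15.92
tool_pos: [0.6608, -0.0885, 0.2869]
orientation: [-180.0, -0.1, -74.2]
force: [-0.8, 0.0, -0.1]
opening: 0.0437
gripper_force: 0.0
```

Run:
```python
from h import *
import cv2
stat()
b=viewer.snapshot("scene")[130:250,210:370,::-1]
cv2.imwrite("pics/c6.png",cv2.resize(b,None,fx=4.5,fy=4.5))
```

```text
t 15.925 dir -72.70898917671562 r 0.2068727890719073 Fn -0.7085651031373296 Fr -0.26892311762671883 Fz -0.14155853087976655 ori [-1.79982242e+02 -1.40943769e-01 -7.42043356e+01] pos [ 0.66078778 -0.08852368  0.28690342]
```

View pics/c6.png

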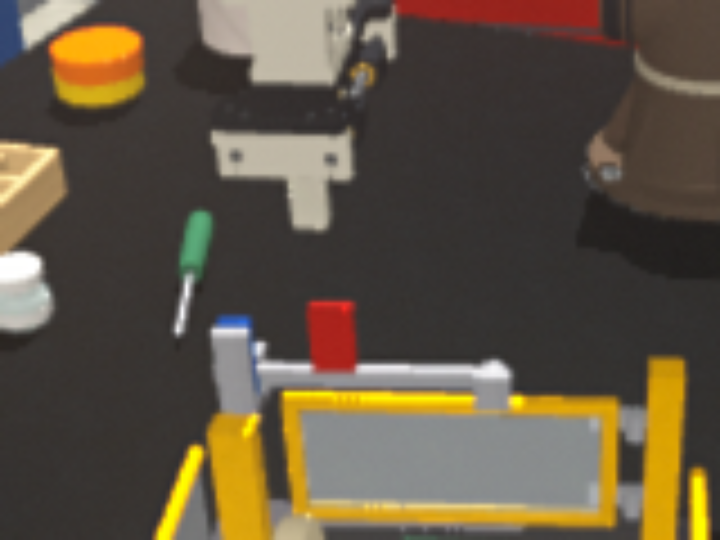

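The gate is shut, the bar lies level in the catch, and the gripper is clear of it. I'll hand the job in.

```bash
python3 -c "
from plant import workorder
print(workorder.close_job())"
```

```text
the job is handed in; nothing more can be done
None
```

I shut and latched the gate and handed the job in at about 16 s. The last picture shows the bar level in the catch with the gripper clear; the hand-in gave no verdict, and I did not re-measure the things around the guard.

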